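# Wedge up the sagging edge of a pine crate

### The job

The free edge of the upside-down pine crate gives when you lean on it. Take the loose wooden wedge, lay it flat on the plank and push it thin end first, square to the edge, under the middle of that edge until it jams tight, then let go and leave it there. Push gently so that the glued crate is not strained, do not press or lift the crate with the hand, and leave the other things on the bench where they are.

Things in the scene. Friction and masses are not known exactly. Their poses are not given: they have to be found in the camera images.
- wedge_mid (a point): Centre of the loose wooden wedge, half-way up its middle (8.5 mm above its flat underside). 160 mm long, 40 mm wide, parallel sides; its thickness grows evenly from 4 mm at the thin end to 30 mm at the thick end. x axis: along it towards the thin end (thin end at +80 mm, thick end at -80 mm); z: up from the flat underside, on which it starts, flat on the bench (z = 0).
- wedge_tip (a point): Middle of the wedge's thin end, on its underside: 80 mm along x from its middle; axes as the wedge's.
- wedge: The wedge again: origin in the middle of its underside. About 70 g, centre of mass 20 mm from the middle towards the thick end. Good to grip across its 40 mm width, 50 mm from the middle towards the thick end, where it is 25 mm thick. Wood on wood friction 0.5 to 0.7: a jammed wedge stays where it is left.
- edge_mid (a point): Middle of the lower outer edge of the crate's front wall, the edge to be wedged: straight, 260 mm long, level, 21 mm above the bench. x axis: level, square to the edge and inward under the crate (the direction to push); y: along the edge; z: up.
- plank_line (a point): Point on the bench surface (not on the plank) straight below the middle of the edge; axes as the edge's. A fixed rough plank is centred here, 110 mm wide, from 170 mm outside the edge to 100 mm inside; the wedge must lie on it. Its top is 4 to 12 mm above the bench, to be found by touch: the gap is 9 to 17 mm and the wedge meets the edge 30 to 80 mm behind its thin end.
- crate: The crate: an open pine box turned upside down, 240 mm deep, 260 mm wide, top 118 mm above the bench, with four square feet 20 mm high on it. Origin: middle of its back lower edge, 240 mm along x from the front edge; axes as the edge's. Its back is screwed to a cleat; the front edge is free and, once its own weight of about 4 N is taken up, springs up 1 mm for each 12 N.
- crate_front (a point): Top middle of the crate's front wall, 97 mm above the edge. How tight: the wedge is tight when it and the crate press on each other with over 6 N; above 20 N the glue cracks. With friction, the level push on the wedge is 1.2 to 1.7 times that pressing force and rises by roughly 1 N per mm once the wedge bites: stop at 13 to 17 N of push.
- offcut: Bystander: pine offcut 60 x 40 x 20 mm, near the wedge's thin end. Origin under its centre.
- batten: Bystander: plain pine batten 140 x 30 x 22 mm, of even thickness (not a wedge). Origin under its centre.
- glue: Bystander: white glue bottle, 54 mm across, 140 mm tall, standing. Origin under its centre.
- screwdriver: Bystander: screwdriver 200 mm long, lying. Origin under its centre.
- mallet: Bystander: hammer 260 mm long, lying. Origin under its centre.
- tape: Bystander: tape measure 70 x 35 x 65 mm. Origin under its centre.

How it is judged:
By the outcome, as a careful person would: the job done as asked, in the order asked, and still so for the second after the job is handed in, with the robot touching nothing.
It also fails if it takes over 64 s, if anything falls off the work surface, if the arm or the gripper's body presses on something with over 40 N, if the wrist force passes 120 N, or if a joint passes its speed limit or range.

### The arm

A 6-joint arm with a two-finger parallel gripper is mounted at the origin on the work surface. World frame = base frame: x ahead of the robot, y to its left, z up, the work surface at z = 0. Lengths are in m, angles in rad, forces in N, time in s.
With the tool pointing down it reaches from about 0.3 to 0.875 m from the base axis. Payload 4.2 kg.
Tool frame: the origin (TCP) lies at the very end of the fingers, on their centre line; the grasp point (between the pads) lies 19 mm behind it; x points along the fingers, y is the direction in which the jaws open and shut, and the axes are right-handed (so a half turn about x gives the same grasp; the last joint's range is limited). The gripper opens to 85 mm and grips with 20 to 120 N. Pads are 22 mm wide; open, the fingers measure 114 mm over their backs; the gripper's body (76 mm by 85 mm) begins 54 mm behind the grasp point. The pads swing forward as they close: fully open they stand 13 mm farther back than shut.
Start: joints at [1.223, 0.32, 1.565, -0, 1.257, -0.02], TCP at [0.185, 0.544, 0.195] pointing down, gripper open.
Joint ranges: [-3.11, 3.11], [-0.84, 2.01], [0.21, 2.61], [-1.34, 4.49], [0.05, 2.63], [-2.56, 2.56]. Speed limits (rad/s): [2.57, 2.57, 3.14, 3.14, 3.14, 3.14].

### API

Orientations are given as a rotation vector (axis times angle).
In Python, from rig import robot gives the robot as it stands. The module is installed in compiled form; this text tells all that it offers.
- The arm moves only by the tool move_arm, never from a script. Its argument "commands" is a list of rows, each a list of 5 numbers: the opening in per cent of the stroke, from 0 (shut) to 100 (fully open), then the shift along the tool's x, y, z in units of 25 mm (1.0 is 25 mm), then the turn about the tool's x in units of 5 degrees (1.0 is 5 degrees). A call has 1 to 20 rows; each row is the pose to reach, as a shift and turn from the pose commanded when the call began, along the tool's axes at that moment; what a row does not reach only later rows make up. A row lasts 1/8 s, in which the tool goes at most 62.5 mm and 10.7 degrees, less where a joint would pass 70% of its speed; a pose out of reach is approached as far as the arm can. A call with a gripper value outside its range is refused whole. The fingers move at their own pace and stop on an object; "grip_force" is the grip in N (left out, the last holds). Time passes only in rows, so rows that repeat a pose let the fingers close. It gives the time, the measured TCP pose, the force and the opening at its end, in the units of the state.
- robot.get_obs(): the state, without advancing time (a new reading comes with each control period).
- robot.grab_frame(name): name is "side" or "top" or "wrist"; returns a dict with "img" (384x512x3 uint8, red, green, blue), "z_map" (384x512 float32, m along the optical axis (not along the pixel's ray), 0 where there is no reading), "fx", "fy", "cx", "cy" (pixels), "rvec" (rotation vector, rad) and "tvec" (3), from world to camera coordinates, as OpenCV has them. Camera axes: x right, y down, z forward; pixel columns grow to the right and rows downward; lengths in m; the calibration is good to about 2 mm. A picture is of the moment at which its call begins.
- robot.job_done(): hands the job in, once; it reports no verdict.
Trained networks look in a picture, given as the dict that the camera call returned (one of the last four; its "shot" number tells which), for a name from the list of things; names that differ only in an ending like _2 or _b are one class to them, and where a whole thing is asked for, a point or a joint stands for the part that bears it (a point fixed in the world has none). Each returns a list of dicts, best first, with "score" (0 to 1); they miss things now and then, are a little off and sometimes report something else, mostly with a low value. They report only what shows in the picture. A call takes as long as a camera call.
- robot.spot_in(picture, query): "rect" ([left, top, right, bottom] in pixels, round what is visible of it).
- robot.regions_of(picture, query): "mask" (384x512 bool, what is visible of it) and "rect" ([left, top, right, bottom] in pixels, round what is visible of it).
- robot.tip_of(picture, query): "centre" ([column, row] in pixels: a listed point, or the origin of a listed thing).
The state is a dict: "t": time; "joint_positions": joint angles; "qvel": joint speeds; "joint_efforts": joint torques, N m; "position": TCP position; "orientation": TCP orientation; "wrist_force": force on the tool from outside, world axes, zero at the start; "torque": the same for the moment, N m; "grip_width": finger opening in m.
Only numpy, scipy, OpenCV 4.12 (cv2) and the standard library are available. Lean on these libraries where they do the work, as an engineer would, in place of code of your own. Each camera call takes 0.05 s, during which the arm holds its last target. There are 200 camera calls.

## Working session

There is one attempt and no reset: what is moved stays moved. The work goes in short steps, Python scripts to look and compute and a tool call to move; the robot and the scene stay as the last step left them, time stands still between calls to the robot, and variables do not carry over. Pictures are saved under pics/ and viewed, about 8 in all and at most 12, crops included, and the job is handed in when it is done.

Besides the shell and the picture viewer there is one more tool, called in YAML: its name, and indented under it one key for each argument. move_arm: Moves the arm, as the interface text tells. Its arguments: {"type":"object","properties":{"commands":{"type":"array"},"grip_force":{"type":"number"}},"required":["commands"]}

```bash
mkdir -p pics; cat > h.py <<'E'
import numpy as np, cv2
from scipy.spatial.transform import Rotation as R
from rig import robot
def pts(f,mask=None):
    z=f["z_map"]; v,u=np.nonzero((z>0) if mask is None else (mask&(z>0)))
    d=z[v,u]; c=np.c_[(u-f["cx"])/f["fx"]*d,(v-f["cy"])/f["fy"]*d,d]
    Rm=R.from_rotvec(np.ravel(f["rvec"])).as_matrix()
    return (c-np.ravel(f["tvec"]))@Rm
def ray(f,p,zw):
    Rm=R.from_rotvec(np.ravel(f["rvec"])).as_matrix(); t=np.ravel(f["tvec"])
    o=-Rm.T@t; d=Rm.T@np.array([(p[0]-f["cx"])/f["fx"],(p[1]-f["cy"])/f["fy"],1])
    return o+d*(zw-o[2])/d[2]
def save(f,n,s=1): 
    cv2.imwrite("pics/"+n,cv2.resize(f["img"][:,:,::-1],None,fx=s,fy=s))
E
python3 - <<'E'
from h import *
np.set_printoptions(precision=4,suppress=True)
ims=[]
for n in("top","side"):
    f=robot.grab_frame(n); ims.append(f["img"])
    for q,z in(("wedge_mid",.0085),("wedge_tip",0),("wedge",0),("edge_mid",.021),("crate_front",.118),("plank_line",0),("crate",.021),("offcut",0),("batten",0),("glue",0),("screwdriver",0),("mallet",0),("tape",0)):
        r=robot.tip_of(f,q)[:2]
        print(n,q,[(np.round(a["centre"],1),round(a["score"],2),ray(f,a["centre"],z)[:2]) for a in r])
    for q in("wedge","crate","batten"):
        for a in robot.regions_of(f,q)[:1]:
            p=pts(f,a["mask"]); print(n,q,a["rect"],round(a["score"],2),"med",np.median(p,0),"min",p.min(0),"max",p.max(0))
            if q!="crate": print(cv2.minAreaRect(p[:,:2].astype(np.float32)*1000))
cv2.imwrite("pics/a.png",cv2.resize(ims[0][:,:,::-1],(768,576))); cv2.imwrite("pics/b.png",cv2.resize(ims[1][:,:,::-1],(768,576)))
print(robot.get_obs())
E
```

```text
top wedge_mid [(array([302.1, 203.3]), 0.6, array([ 0.5153, -0.243 ]))]
top wedge_tip [(array([290.4, 178.5]), 0.81, array([ 0.594 , -0.2052]))]
top wedge [(array([301.6, 203.7]), 0.75, array([ 0.5142, -0.2427]))]
top edge_mid [(array([204.5, 196.9]), 0.66, array([0.5266, 0.066 ]))]
top crate_front [(array([199.4, 200.2]), 0.8, array([0.514 , 0.0672]))]
top plank_line [(array([204.8, 201.8]), 0.84, array([0.5115, 0.0673])), (array([289.4, 178.9]), 0.43, array([ 0.5926, -0.202 ]))]
top crate [(array([131.5, 178.9]), 0.86, array([0.5771, 0.2995]))]
top offcut [(array([291.6, 158.8]), 0.62, array([ 0.6578, -0.2077]))]
top batten [(array([258.6, 138.6]), 0.95, array([ 0.7207, -0.0997])), (array([287.4, 160.8]), 0.22, array([ 0.6509, -0.1943]))]
top glue [(array([237.5, 119.3]), 0.84, array([ 0.7822, -0.0295])), (array([303.4, 130.5]), 0.46, array([ 0.7509, -0.2439]))]
top screwdriver [(array([366.9, 169.1]), 0.56, array([ 0.631 , -0.4496]))]
top mallet [(array([385. , 250.5]), 0.77, array([ 0.3737, -0.509 ])), (array([258.1, 136.2]), 0.47, array([ 0.7285, -0.0979]))]
top tape [(array([30
[... 2129 characters left out ...]
86.1, 191.7, 309.5, 221.0] 0.86 med [ 0.7153 -0.1186  0.02  ] min [ 0.7015 -0.1792 -0.0016] max [ 0.7436 -0.0366  0.0256]
((720.8020629882812, -107.98118591308594), (142.14813232421875, 35.21607971191406), 84.690673828125)
{'t': 1.7, 'joint_positions': array([ 1.223 ,  0.3196,  1.5645, -0.    ,  1.2574, -0.02  ]), 'qvel': array([ 0.0005, -0.0013,  0.0012,  0.0002, -0.0003,  0.0002]), 'joint_efforts': array([ -0.0002, -41.5403, -23.4417,  -0.    ,   0.0003,  -0.    ]), 'position': array([0.1851, 0.5444, 0.1946]), 'orientation': array([ 0.2573,  1.5554, -0.2571]), 'wrist_force': array([-0.0213, -0.3699,  0.4042]), 'torque': array([ 0.0052,  0.0477, -0.0274]), 'grip_width': 0.08561806981596287}
```

View pics/a.png

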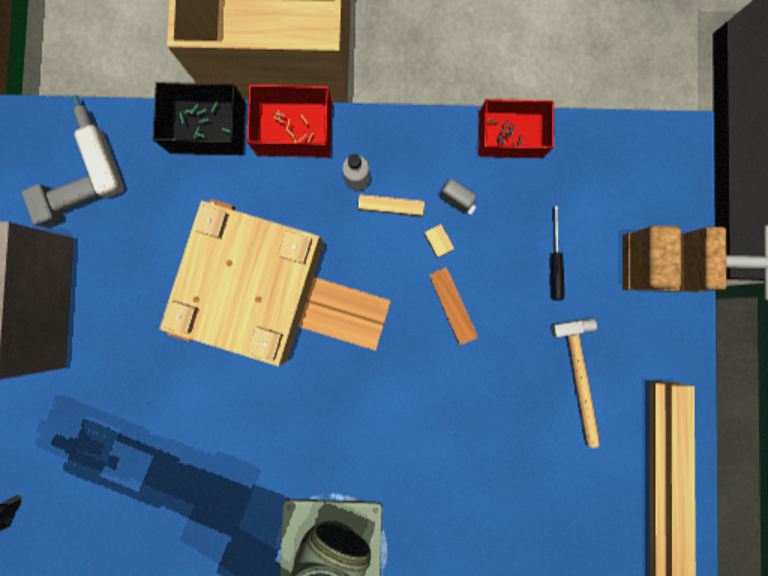

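View pics/b.png

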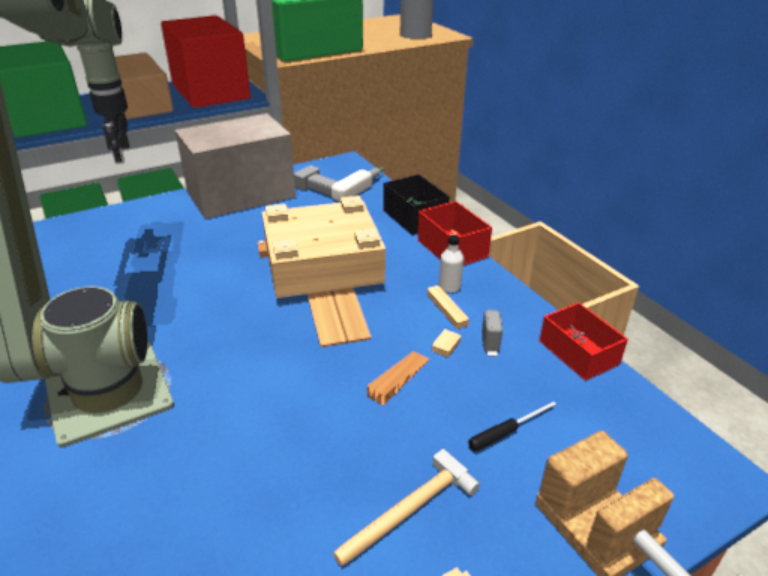

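The two pictures agree with the networks. In the 768x576 top view, the wedge is at about (453,305) with its thin end up towards the offcut at (438,240). The plank is at (345,312), to the right of the crate's front edge. Next I fit the crate, plank and wedge axes.

move_arm:
  commands:
    - [80,0,-27.0,21.1,27.4]
    - [80,0,-27.0,21.1,27.4]
    - [80,0,-27.0,21.1,27.4]
    - [80,0,-27.0,21.1,27.4]
    - [80,0,-27.0,21.1,27.4]
    - [80,0,-27.0,21.1,27.4]
    - [80,0,-27.0,21.1,27.4]
    - [80,0,-27.0,21.1,27.4]
    - [80,0,-27.0,21.1,27.4]
    - [80,0,-27.0,21.1,27.4]
    - [80,0,-27.0,21.1,27.4]
    - [80,0,-27.0,21.1,27.4]
    - [80,0,-27.0,21.1,27.4]
    - [80,0,-27.0,21.1,27.4]
    - [80,0,-27.0,21.1,27.4]
    - [80,0,-27.0,21.1,27.4]
    - [80,0,-27.0,21.1,27.4]
    - [80,0,-27.0,21.1,27.4]
    - [80,1,-27.0,21.1,27.4]
    - [80,2,-27.0,21.1,27.4]

```text
t: 4.25
position: [0.4675, -0.2639, 0.1445]
orientation: [1.988, 0.426, -1.986]
wrist_force: [0.0, -0.3, -0.4]
grip_width: 0.0684
```

```bash
cat > w.py <<'E'
from h import *
np.set_printoptions(precision=4,suppress=True)
o=robot.get_obs(); M=R.from_rotvec(o["orientation"]).as_matrix()
print(o["t"],o["position"],"yaw y",np.degrees(np.arctan2(M[1,1],M[0,1])),"x",M[:,0],o["wrist_force"],o["grip_width"],o["joint_positions"])
f=robot.grab_frame("wrist"); save(f,"w1.png",1.3)
for a in robot.regions_of(f,"wedge")[:1]:
    p=pts(f,a["mask"]); p=p[(p[:,2]>-.004)&(p[:,2]<.036)]; print(a["rect"],a["score"],len(p),p.min(0),p.max(0)); r=cv2.minAreaRect((p[:,:2]*1000).astype(np.float32)); print(r,cv2.boxPoints(r))
E
python3 w.py
```

```text
4.25 [ 0.4675 -0.2639  0.1445] yaw y -65.72285239703491 x [ 0.0014 -0.0007 -1.    ] [ 0.0057 -0.3033 -0.3714] 0.06836618610145868 [-0.5355  0.2968  1.731   0.0001  1.1123  0.6115]
[231.9, 37.3, 273.8, 206.8] 0.87 6505 [ 0.4358 -0.2904 -0.0012] [ 0.5954 -0.191   0.0315]
((515.2847290039062, -240.1458282470703), (159.58294677734375, 41.835758209228516), 24.098621368408203) [[ 433.9066 -253.6306]
 [ 450.9885 -291.8201]
 [ 596.6628 -226.661 ]
 [ 579.5809 -188.4715]]
```

View pics/w1.png

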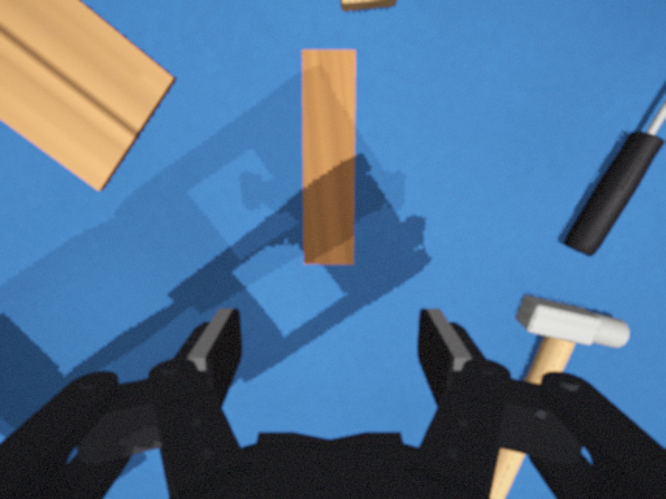

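The wrist view shows the wedge straight ahead, from (329,50) at the thin end to (329,265) at the thick end. It lines up with the jaws at (225,350) and (440,350).

move_arm:
  commands:
    - [80,1.5,-0.1,0.1,0]
    - [80,3,-0.1,0.1,0]
    - [80,4.3,-0.1,0.1,0]
    - [80,5.2,-0.1,0.1,0]
    - [80,5.6,-0.1,0.1,0]
    - [80,5.7,-0.1,0.1,0]
    - [80,5.7,-0.1,0.1,0]
  grip_force: 50

```text
t: 5.22
position: [0.4646, -0.2636, 0.0029]
orientation: [1.989, 0.425, -1.986]
wrist_force: [-0.2, -0.3, -0.0]
grip_width: 0.0683
```

move_arm:
  commands:
    - [30,0,0,0,0]
    - [30,0,0,0,0]
    - [30,0,0,0,0]
    - [30,0,0,0,0]
    - [30,0,0,0,0]
    - [30,0,0,0,0]

```text
t: 5.98
position: [0.4639, -0.2632, 0.0019]
orientation: [1.988, 0.427, -1.988]
wrist_force: [0.6, -0.3, -0.1]
grip_width: 0.0257
```

```bash
sed -i 's/w1.png/w2.png/' w.py; python3 w.py; python3 - <<'E'
from h import *
f=robot.grab_frame("side"); cv2.imwrite("pics/s2.png",cv2.resize(f["img"][200:300,190:330,::-1],None,fx=5,fy=5))
E
```

```text
5.975 [ 0.4639 -0.2632  0.0019] yaw y -65.78308199237082 x [-0.0001  0.0001 -1.    ] [ 0.6097 -0.2699 -0.1152] 0.02574150168287428 [-0.5377  0.4534  1.9123  0.0001  0.7761  0.6103]
[215.2, 0.0, 296.0, 280.0] 0.82 19366 [ 0.4193 -0.2853 -0.0023] [ 0.5837 -0.1941  0.0319]
((501.0460205078125, -247.93362426757812), (167.31504821777344, 46.207271575927734), 23.653390884399414) [[ 415.1474 -260.3346]
 [ 433.6859 -302.6599]
 [ 586.9447 -235.5327]
 [ 568.4061 -193.2073]]
```

View pics/s2.png

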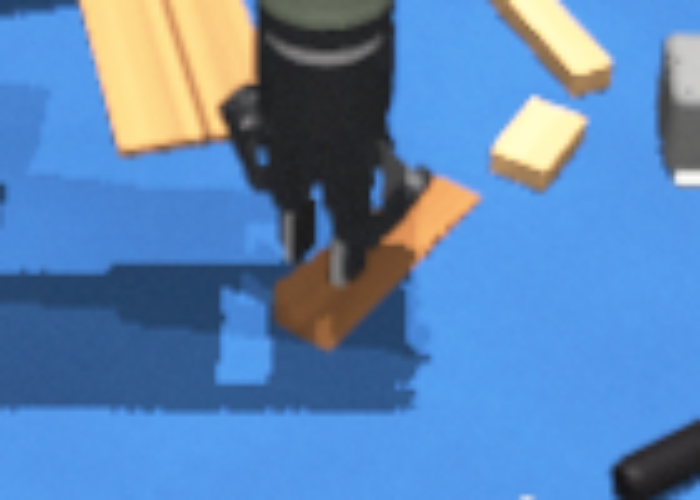

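View pics/w2.png

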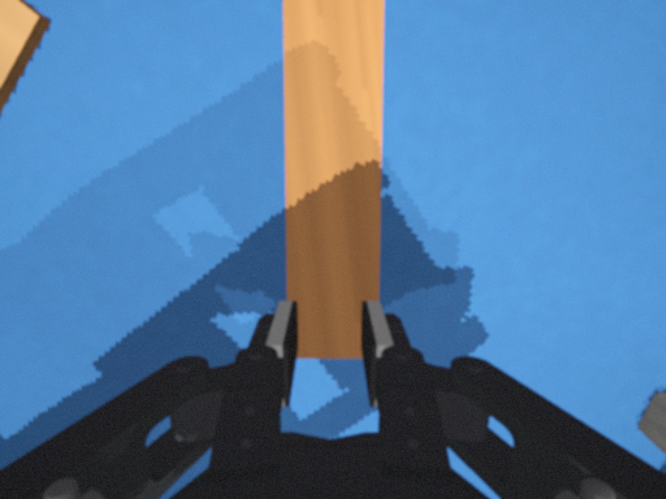

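The fingers straddle the wedge's thick end, but the reported width is 26 mm and the wedge is 40 mm wide. I'll check the finger heights before moving.

```bash
python3 - <<'E'
from h import *
np.set_printoptions(precision=1,suppress=True,linewidth=200)
o=robot.get_obs(); M=R.from_rotvec(o["orientation"]).as_matrix()
for n in("wrist","side"):
    f=robot.grab_frame(n); P=pts(f); Q=(P-o["position"])@M*1000  # tool coords
    print(n)
    k=(abs(Q[:,1])<60)&(abs(Q[:,2])<60)&(Q[:,0]>-70)&(Q[:,0]<5)
    g=f["img"][f["z_map"]>0].astype(int)[k]; q=Q[k]
    dark=(g.max(1)-g.min(1)<35)
    for lo in range(-40,5,5):
        s=q[dark&(q[:,0]>=lo)&(q[:,0]<lo+5)]
        if len(s): 
            for sg in(1,-1):
                t=s[s[:,1]*sg>0]
                if len(t): print(lo,sg,len(t),"y",np.percentile(t[:,1],[2,50,98]),"z",np.percentile(t[:,2],[2,50,98]))
    w=q[(g[:,0]-g[:,2]>25)]
    if len(w): print("wood y",np.percentile(w[:,1],[1,99]),"x",np.percentile(w[:,0],[1,99]),"z",np.percentile(w[:,2],[1,99]))
E
```

```text
wrist
-40 1 3 y [12.1 12.1 12.2] z [1.7 5.9 7.5]
-30 1 24 y [ 0.5  6.8 13.2] z [23.  23.6 24.2]
-30 -1 16 y [-8.8 -4.7 -0.6] z [23.  23.6 24.4]
-25 1 38 y [20.3 20.6 20.9] z [-28.8 -12.9  -3.1]
-20 1 54 y [20.3 20.6 20.9] z [-56.6 -42.  -26.5]
-20 -1 10 y [-19.1 -19.1 -19. ] z [-35.9 -33.5 -31.2]
-15 1 10 y [20.6 20.8 21. ] z [-59.7 -56.9 -49.6]
0 1 19 y [23.5 24.1 24.5] z [-38.9  -6.8   1.6]
0 -1 130 y [-24.4 -21.9 -13.2] z [-57.9 -22.4  42.5]
wood y [-18.7  19.9] x [-38.4 -14. ] z [-59.3  22.2]
side
-40 -1 2 y [-14.3 -14.3 -14.3] z [ 6.4  8.7 11. ]
-30 -1 1 y [-17.1 -17.1 -17.1] z [12.2 12.2 12.2]
-25 -1 2 y [-19.9 -19.1 -18.4] z [-8.5 -2.5  3.5]
-20 1 1 y [3.6 3.6 3.6] z [-39. -39. -39.]
-15 -1 1 y [-17. -17. -17.] z [26.7 26.7 26.7]
-10 -1 1 y [-18. -18. -18.] z [25.6 25.6 25.6]
-5 1 10 y [ 6.1 22.2 23. ] z [-52.2   2.   26.8]
-5 -1 2 y [-6.7 -5.2 -3.7] z [25.2 25.5 25.8]
0 1 10 y [15.  21.2 21.6] z [-50.1 -10.5  25.2]
0 -1 7 y [-37.3 -35.9 -11.6] z [-27.4  -4.4  24.9]
wood y [-16.8  23.2] x [-29.   -1.7] z [-57.8  27.1]
```

```bash
python3 - <<'E'
from h import *
np.set_printoptions(precision=1,suppress=True)
o=robot.get_obs(); M=R.from_rotvec(o["orientation"]).as_matrix()
for n in("wrist","side"):
    f=robot.grab_frame(n); Kc=np.array([[f["fx"],0,f["cx"]],[0,f["fy"],f["cy"]],[0,0,1]])
    g=f["img"][:,:,::-1].copy(); S=4; g=cv2.resize(g,None,fx=S,fy=S)
    print(n,f["fx"],"cam in tool mm",((-R.from_rotvec(np.ravel(f["rvec"])).as_matrix().T@np.ravel(f["tvec"]))-o["position"])@M*1000)
    for x,c in((0,(0,0,255)),(-19,(0,255,0)),(-30,(255,0,255)),(-40,(255,255,0))):
        T=np.array([[x,s*12.9,z] for s in(-1,1) for z in(-11,11)])/1000
        uv=cv2.projectPoints(T@M.T+o["position"],np.ravel(f["rvec"]),np.ravel(f["tvec"]),Kc,None)[0][:,0]
        for a in uv: cv2.circle(g,tuple(int(v) for v in a*S),3,c,-1)
        cen=uv.mean(0)
        print(x,uv.tolist())
    cx,cy=(int(v*S) for v in cen); 
    w=g[max(0,cy-230):cy+230,max(0,cx-330):cx+330]; cv2.imwrite(f"pics/p_{n}.png",w)
a=[cv2.imread(f"pics/p_{n}.png") for n in("wrist","side")]
a=[cv2.resize(i,(400,int(i.shape[0]*400/i.shape[1]))) for i in a]; h=min(i.shape[0] for i in a)
cv2.imwrite("pics/p.png",np.vstack([cv2.resize(cv2.imread(f"pics/p_{n}.png"),(430,300)) for n in("wrist","side")]))
E
```

```text
wrist 298.29041712616396 cam in tool mm [-179.4   -0.6  -70. ]
0 [[234.07224258637206, 202.54692063614135], [234.7128248189003, 234.5344862390997], [274.84219799756306, 202.51686353945456], [274.18614122238347, 234.51036589442793]]
-19 [[232.0105436919602, 212.9367524445755], [232.78952115601558, 247.85896304467943], [277.1387156932594, 212.90533161108075], [276.33440448616943, 247.83464331011498]]
-30 [[230.60219370054534, 220.0340640732863], [231.4831829288938, 256.90915815605234], [278.70751619348374, 220.0019169924492], [277.79357817761877, 256.8849470556057]]
-40 [[229.1503568804466, 227.35052547073022], [230.14280710949632, 266.19516268096186], [280.3247964593769, 227.31780418834782], [279.2908047896457, 266.1712682756772]]
side 414.2473028162324 cam in tool mm [-882.6  508.3  699. ]
0 [[252.87782204520505, 257.49897491494505], [248.40555942768415, 261.7983426494698], [259.919662102536, 261.28053972545354], [255.4861062263836, 265.66935653900674]]
-19 [[252.91723396292466, 252.87738392568087], [248.40430047189207, 257.1608830977559], [260.02414603415764, 256.646453291768], [255.55064684940984, 261.01991745442876]]
-30 [[252.9403806368003, 250.16311713520992], [248.40356095861353, 254.4368296092291], [260.08551855856985, 253.9244502204274], [255.5885638208592, 258.2884184270073]]
-40 [[252.96163663952115, 247.6705576170096], [248.4028817677376, 251.93497828562633], [260.14188388600905, 251.42452707279705], [255.62339158934236, 255.77946235529163]]
```

View pics/p.png

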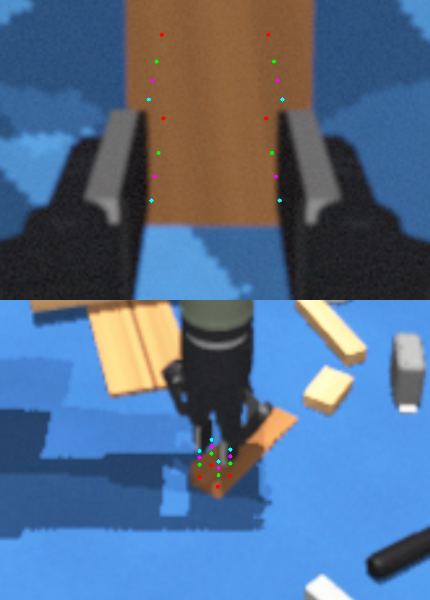

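Both views agree. Projected with the calibration, the finger ends lie about 40 mm behind the stated TCP, so they closed above the wedge without touching it. I'll open them and feel downward carefully.

move_arm:
  commands:
    - [75,0,0,0,0]
    - [75,0,0,0,0]
    - [75,0,0,0,0]
    - [75,0.1,0,0,0]
    - [75,0.2,0,0,0]
    - [75,0.3,0,0,0]
    - [75,0.3,0,0,0]

```text
t: 7.2
position: [0.4637, -0.2631, -0.0058]
orientation: [1.988, 0.427, -1.989]
wrist_force: [-0.2, 0.7, 0.1]
grip_width: 0.0639
```

move_arm:
  commands:
    - [75,0.1,0,0,0]
    - [75,0.2,0,0,0]
    - [75,0.3,0,0,0]
    - [75,0.3,0,0,0]

```text
t: 7.7
position: [0.4637, -0.2631, -0.0133]
orientation: [1.988, 0.427, -1.989]
wrist_force: [0.0, 0.2, 0.0]
grip_width: 0.0638
```

move_arm:
  commands:
    - [75,0.1,0,0,0]
    - [75,0.2,0,0,0]
    - [75,0.3,0,0,0]
    - [75,0.3,0,0,0]

```text
t: 8.2
position: [0.4638, -0.2631, -0.0208]
orientation: [1.988, 0.427, -1.989]
wrist_force: [-0.0, 0.7, 0.1]
grip_width: 0.0644
```

move_arm:
  commands:
    - [75,0.1,0,0,0]
    - [75,0.2,0,0,0]
    - [75,0.3,0,0,0]
    - [75,0.3,0,0,0]

```text
t: 8.7
position: [0.4637, -0.2631, -0.0283]
orientation: [1.988, 0.427, -1.989]
wrist_force: [-0.7, 0.5, 0.3]
grip_width: 0.0636
```

```bash
python3 - <<'E'
from h import *
o=robot.get_obs(); print(o["position"],o["wrist_force"])
a=robot.grab_frame("wrist")["img"][150:330,130:380,::-1]; b=robot.grab_frame("side")["img"][205:285,215:305,::-1]
cv2.imwrite("pics/q.png",np.hstack([cv2.resize(a,(416,300)),cv2.resize(b,(338,300))]))
E
```

```text
[ 0.46372567 -0.2630932  -0.02829701] [-0.66706815  0.51883504  0.31986336]
```

View pics/q.png

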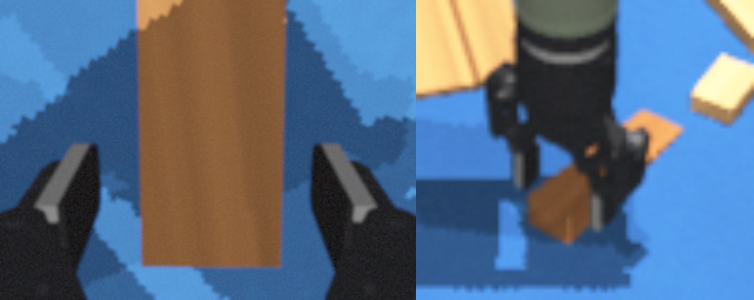

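The jaws now straddle the wedge with no contact, and the finger ends are about 15 mm up. I'll go one more step down, then close.

move_arm:
  commands:
    - [75,0.1,0,0,0]
    - [75,0.2,0,0,0]
    - [75,0.3,0,0,0]
    - [75,0.3,0,0,0]

```text
t: 9.3
position: [0.4638, -0.2631, -0.0358]
orientation: [1.988, 0.427, -1.989]
wrist_force: [0.6, 0.4, -0.1]
grip_width: 0.0644
```

move_arm:
  commands:
    - [30,0,0,0,0]
    - [30,0,0,0,0]
    - [30,0,0,0,0]
    - [30,0,0,0,0]
    - [30,0,0,0,0]
    - [30,0,0,0,0]

```text
t: 10.05
position: [0.4643, -0.2635, -0.0352]
orientation: [1.989, 0.426, -1.987]
wrist_force: [0.2, -0.9, 4.3]
grip_width: 0.039
```

move_arm:
  commands:
    - [60,0,0,0,0]
    - [60,0,0,0,0]
    - [60,-0.2,0,0,0]
    - [60,-0.2,0,0,0]
    - [30,-0.2,0,0,0]
    - [30,-0.2,0,0,0]
    - [30,-0.2,0,0,0]
    - [30,-0.2,0,0,0]

```text
t: 11.05
position: [0.4643, -0.2635, -0.0301]
orientation: [1.989, 0.426, -1.987]
wrist_force: [-0.2, -0.4, 5.3]
grip_width: 0.0389
```

move_arm:
  commands:
    - [30,-0.2,0,0,0]
    - [30,-0.6,0,0,0]
    - [30,-1.2,0,0,0]
    - [30,-2,0,0,0]
    - [30,-2,0,0,0]

```text
t: 11.68
position: [0.4653, -0.264, 0.0215]
orientation: [1.99, 0.423, -1.984]
wrist_force: [0.6, 0.5, -1.2]
grip_width: 0.0389
```

```bash
sed -i 's/w2.png/w3.png/' w.py; python3 w.py; python3 - <<'E'
from h import *
a=robot.grab_frame("wrist")["img"][150:330,130:380,::-1]; b=robot.grab_frame("side")["img"][185:285,215:325,::-1]
cv2.imwrite("pics/q2.png",np.hstack([cv2.resize(a,(416,300)),cv2.resize(b,(338,300))]))
E
```

```text
11.675 [ 0.4653 -0.264   0.0215] yaw y -65.77964646672218 x [ 0.0039 -0.0022 -1.    ] [ 0.5881  0.4618 -1.2128] 0.03894507332890963 [-0.5377  0.4268  1.8929  0.0001  0.8173  0.6103]
[206.0, 2.6, 305.4, 313.4] 0.72 98 [ 0.3809 -0.2954 -0.0015] [ 0.5724 -0.1859  0.0016]
((483.7828369140625, -255.78170776367188), (216.88934326171875, 63.45289993286133), 22.138805389404297) [[ 371.3772 -267.2619]
 [ 395.2896 -326.0366]
 [ 596.1885 -244.3015]
 [ 572.2761 -185.5268]]
```

View pics/q2.png

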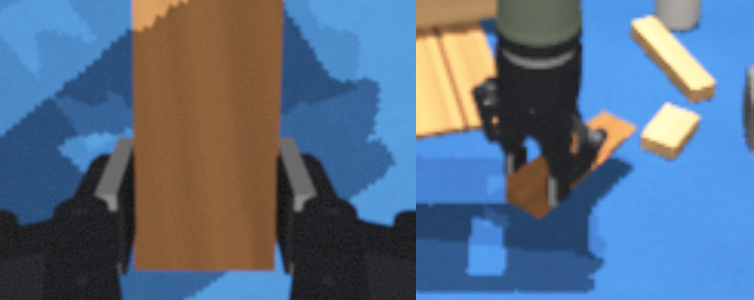

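The wedge is held square in the jaws and lifted. Next I turn it and carry it to the start of the plank, with its thin end 25 mm short of the edge.

move_arm:
  commands:
    - [30,0,-1.0,-0.5,-1.6]
    - [30,0,-2.1,-1.0,-3.3]
    - [30,0,-3.2,-1.6,-5.0]
    - [30,0,-4.3,-2.1,-6.8]
    - [30,0,-5.4,-2.6,-8.5]
    - [30,0,-6.2,-3.0,-9.8]
    - [30,0,-6.4,-3.1,-10.1]
    - [30,0,-6.4,-3.1,-10.1]
    - [30,0,-6.4,-3.1,-10.1]

```text
t: 13.0
position: [0.469, -0.0862, 0.0193]
orientation: [1.404, 1.07, -1.404]
wrist_force: [-0.2, 0.0, -1.0]
grip_width: 0.0388
```

```bash
cat > m.py <<'E'
from h import *
np.set_printoptions(precision=4,suppress=True)
o=robot.get_obs(); M=R.from_rotvec(o["orientation"]).as_matrix()
print(o["t"],o["position"],"yaw y",np.degrees(np.arctan2(M[1,1],M[0,1])),"tilt",M[:,0],o["wrist_force"],o["grip_width"])
e=np.array([.5135,.0684]); a=np.radians(74.7); u=np.array([np.cos(a),np.sin(a)]); d=o["position"][:2]-e
print("along",d@u,"lateral(left+)",d@[-u[1],u[0]])
f=robot.grab_frame("top"); hsv=cv2.cvtColor(f["img"],cv2.COLOR_RGB2HSV)
for q in("wedge",):
  for r in robot.regions_of(f,q)[:1]:
    p=pts(f,r["mask"]); p=p[(p[:,2]>.0)&(p[:,2]<.1)]
    b=cv2.minAreaRect((p[:,:2]*1000).astype(np.float32)); print(r["score"],b,np.median(p,0))
    w=(p[:,:2]-e)@np.c_[u,[-u[1],u[0]]]; print("wedge along",w[:,0].min(),w[:,0].max(),"lat",w[:,1].min(),w[:,1].max())
f=robot.grab_frame("wrist"); P=pts(f); w=(P[:,:2]-e)@np.c_[u,[-u[1],u[0]]]
k=(w[:,0]>-.1)&(w[:,0]<-.03)
for lo,hi in((-.053,-.025),(.025,.053)): s=P[k&(w[:,1]>lo)&(w[:,1]<hi)&(P[:,2]<.03)]; print("plank z",len(s),np.median(s[:,2]) if len(s) else 0)
for q in("edge_mid","wedge_tip"):
  for r in robot.tip_of(f,q)[:1]: x=ray(f,r["centre"],.021 if q=="edge_mid" else o["position"][2]+.0301); print(q,r["score"],x,(x[:2]-e)@np.c_[u,[-u[1],u[0]]])
E
python3 m.py
```

```text
13.0 [ 0.469  -0.0862  0.0193] yaw y -15.374788068756581 tilt [-0.0001 -0.0001 -1.    ] [-0.1745  0.0359 -1.0438] 0.03882686254938068
along -0.16089395921997318 lateral(left+) 0.002126013873135261
0.62 ((497.73297119140625, 19.415569305419922), (52.471309661865234, 37.33344268798828), 73.34217071533203) [0.4987 0.0187 0.0582]
wedge along -0.07742197538439606 -0.02546390982961477 lat -0.01675197310055397 0.021205309243554894
plank z 5621 0.007109632293831962
plank z 4783 0.00721558152519371
```

move_arm:
  commands:
    - [30,0.4,0.08,0,0]
    - [30,0.8,0.08,0,0]
    - [30,1.2,0.08,0,0]
    - [30,1.4,0.08,0,0]
    - [30,1.4,0.08,0,0]

```text
t: 13.88
position: [0.4705, -0.0859, -0.0161]
orientation: [1.402, 1.072, -1.404]
wrist_force: [0.4, -0.3, -0.8]
grip_width: 0.0387
```

move_arm:
  commands:
    - [30,0.1,0,0,0]
    - [30,0.16,0,0,0]
    - [30,0.16,0,0,0]

```text
t: 14.25
position: [0.4709, -0.086, -0.0194]
orientation: [1.403, 1.071, -1.403]
wrist_force: [0.8, 1.0, -0.2]
grip_width: 0.0386
```

move_arm:
  commands:
    - [30,0.06,0,0,0]
    - [30,0.06,0,0,0]

```text
t: 14.5
position: [0.4708, -0.086, -0.021]
orientation: [1.403, 1.071, -1.403]
wrist_force: [-0.2, 0.3, -0.7]
grip_width: 0.0386
```

move_arm:
  commands:
    - [30,0.06,0,0,0]
    - [30,0.06,0,0,0]

```text
t: 14.75
position: [0.4708, -0.086, -0.0226]
orientation: [1.403, 1.071, -1.403]
wrist_force: [0.9, 0.5, -1.0]
grip_width: 0.0386
```

move_arm:
  commands:
    - [30,0.04,0,0,0]
    - [30,0.04,0,0,0]

```text
t: 15.0
position: [0.4709, -0.0861, -0.0229]
orientation: [1.403, 1.071, -1.403]
wrist_force: [-2.1, -0.5, 6.0]
grip_width: 0.0391
```

move_arm:
  commands:
    - [30,0.04,0,0,0]
    - [30,0.04,0,0,0]

```text
t: 15.25
position: [0.471, -0.0861, -0.0229]
orientation: [1.403, 1.071, -1.402]
wrist_force: [-3.5, 0.2, 15.0]
grip_width: 0.0387
```

move_arm:
  commands:
    - [60,0,0,0,0]
    - [60,-0.12,0,0,0]
    - [60,-0.12,0,0,0]
    - [30,-0.12,0,0,0]
    - [30,-0.12,0,0,0]
    - [30,-0.12,0,0,0]
    - [30,-0.12,0,0,0]
  grip_force: 60

```text
t: 16.12
position: [0.4712, -0.0861, -0.0212]
orientation: [1.403, 1.07, -1.402]
wrist_force: [-1.4, -0.6, 5.4]
grip_width: 0.0386
```

```bash
python3 m.py
```

```text
16.125 [ 0.4712 -0.0861 -0.0212] yaw y -15.282840746898211 tilt [ 0.0007 -0.0001 -1.    ] [-1.374  -0.6297  5.3514] 0.038626119441463394
along -0.16019226076277843 lateral(left+) -9.666462118489112e-06
0.65 ((498.07440185546875, 20.143310546875), (56.71913146972656, 40.407745361328125), 73.2911148071289) [0.4988 0.0201 0.0157]
wedge along -0.0786605319204593 -0.022067208325171984 lat -0.018374709528285193 0.022240498181361947
plank z 7676 0.007107920298545031
plank z 7678 0.007222028290481558
```

Contact came at TCP z −22.8 mm, so the plank top is 7.3 mm up and the gap is about 13.7 mm. The bite should come about 60 mm behind the tip, or about 84 mm of travel. I'll push 70 mm freely first, relieving the down-force slightly.

move_arm:
  commands:
    - [30,-0.02,0,0,0]
    - [30,-0.02,0,-0.3,0]
    - [30,-0.02,0,-0.7,0]
    - [30,-0.02,0,-1.1,0]
    - [30,-0.02,0,-1.5,0]
    - [30,-0.02,0,-1.9,0]
    - [30,-0.02,0,-2.2,0]
    - [30,-0.02,0,-2.5,0]
    - [30,-0.02,0,-2.7,0]
    - [30,-0.02,0,-2.8,0]
    - [30,-0.02,0,-2.8,0]

```text
t: 17.75
position: [0.4893, -0.0185, -0.021]
orientation: [1.403, 1.071, -1.403]
wrist_force: [-0.4, 0.3, -0.4]
grip_width: 0.0386
```

```bash
python3 m.py
```

```text
17.75 [ 0.4893 -0.0185 -0.021 ] yaw y -15.27458418073767 tilt [-0.      0.0001 -1.    ] [-0.3831  0.2678 -0.4291] 0.03860160794583945
along -0.09017432892117684 lateral(left+) 0.00038116284353094084
plank z 6433 0.0071129055356035425
plank z 6282 0.007225096071228435
edge_mid 0.79 [0.5146 0.0677 0.021 ] [-0.0004 -0.0012]
```

move_arm:
  commands:
    - [30,0,0,-0.15,0]
    - [30,0,0,-0.3,0]
    - [30,0,0,-0.3,0]

```text
t: 18.38
position: [0.4915, -0.011, -0.021]
orientation: [1.403, 1.071, -1.402]
wrist_force: [-0.8, -0.0, -0.7]
grip_width: 0.0383
```

move_arm:
  commands:
    - [30,0,0,-0.12,0]
    - [30,0,0,-0.12,0]

```text
t: 18.62
position: [0.4922, -0.0082, -0.021]
orientation: [1.403, 1.071, -1.403]
wrist_force: [0.5, 0.1, -1.1]
grip_width: 0.0384
```

move_arm:
  commands:
    - [30,0,0,-0.12,0]
    - [30,0,0,-0.12,0]

```text
t: 18.88
position: [0.4929, -0.0053, -0.0211]
orientation: [1.403, 1.071, -1.403]
wrist_force: [-0.8, 1.1, -1.5]
grip_width: 0.0387
```

move_arm:
  commands:
    - [30,0,0,-0.1,0]
    - [30,0,0,-0.1,0]

```text
t: 19.12
position: [0.4931, -0.0037, -0.0212]
orientation: [1.401, 1.071, -1.404]
wrist_force: [-1.7, -4.9, -1.4]
grip_width: 0.0385
```

move_arm:
  commands:
    - [30,0,0,-0.08,0]
    - [30,0,0,-0.08,0]

```text
t: 19.38
position: [0.4932, -0.0025, -0.0212]
orientation: [1.4, 1.071, -1.404]
wrist_force: [-2.0, -7.7, -1.0]
grip_width: 0.0389
```

move_arm:
  commands:
    - [30,0,0,-0.08,0]
    - [30,0,0,-0.08,0]

```text
t: 19.62
position: [0.4934, -0.0012, -0.0212]
orientation: [1.398, 1.071, -1.405]
wrist_force: [-2.9, -12.5, 0.2]
grip_width: 0.0386
```

move_arm:
  commands:
    - [30,0,0,-0.05,0]
    - [30,0,0,-0.05,0]
    - [30,0,0,-0.05,0]

```text
t: 20.0
position: [0.4935, -0.0006, -0.0212]
orientation: [1.397, 1.071, -1.405]
wrist_force: [-3.1, -14.2, 0.9]
grip_width: 0.0387
```

The push is 14.5 N, inside the 13–17 N band. Now I let go and check.

move_arm:
  commands:
    - [45,0,0,0,0]
    - [60,0,0,0,0]
    - [70,0,0,0,0]
    - [70,0,0,0,0]
    - [70,0,0,0,0]

```text
t: 20.62
position: [0.4951, 0.0023, -0.0209]
orientation: [1.403, 1.071, -1.402]
wrist_force: [-0.2, -0.2, -0.0]
grip_width: 0.0602
```

```bash
python3 m.py; python3 - <<'E'
from h import *
a=robot.grab_frame("wrist")["img"][:,:,::-1]; b=robot.grab_frame("side")["img"][140:260,170:310,::-1]
cv2.imwrite("pics/q3.png",np.hstack([cv2.resize(a,(400,300)),cv2.resize(b,(350,300))]))
E
```

```text
20.625 [ 0.4951  0.0023 -0.0209] yaw y -15.266526857772321 tilt [ 0.0003  0.0002 -1.    ] [-0.162  -0.1806 -0.0373] 0.06017091378001147
along -0.06865946060613742 lateral(left+) 0.00031759644104333923
0.49 ((775.3199462890625, -31.436166763305664), (40.48451232910156, 50.572872161865234), 21.650449752807617) [ 0.7632 -0.0346  0.0844]
wedge along -0.050523008957393714 -0.0028511517193794277 lat -0.30560841585778953 -0.2578472386417708
plank z 4484 0.007155610945535509
plank z 4503 0.007246815018378733
```

View pics/q3.png

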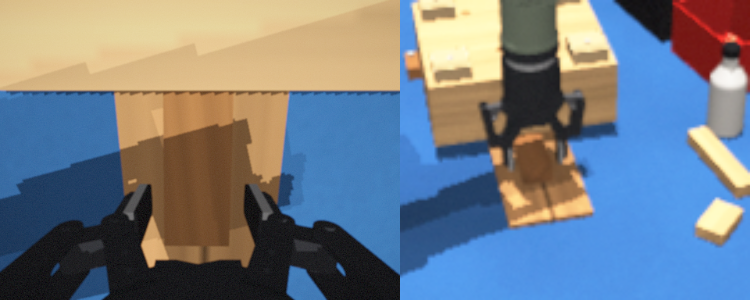

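The wrist view shows the wedge square under the edge and central on the plank, with both fingers clear of it at (140,200) and (255,200). The wrist force is zero. Now I withdraw straight up.

move_arm:
  commands:
    - [70,-0.4,0,0,0]
    - [70,-1,0,0,0]
    - [70,-2,0,0,0]
    - [70,-3.5,0,1,0]
    - [70,-5,0,3,0]
    - [70,-7,0,5,0]
    - [70,-8,0,6,0]
    - [70,-8,0,6,0]

```text
t: 21.98
position: [0.4566, -0.1448, 0.1826]
orientation: [1.407, 1.062, -1.4]
wrist_force: [0.2, 1.3, 0.2]
grip_width: 0.0595
```

```bash
cat >> m.py <<'E'
print("--- final")
m=(hsv[...,0]<30)&(hsv[...,1]>60)
g=robot.grab_frame("wrist"); P=pts(g); w=(P[:,:2]-e)@np.c_[u,[-u[1],u[0]]]
k=(abs(w[:,1])<.05)&(w[:,0]<-.004)&(w[:,0]>-.15)&(P[:,2]>.0105)&(P[:,2]<.045)
b=cv2.minAreaRect((w[k]*1000).astype(np.float32)); print("wedge outside edge, mm (along,lat)",k.sum(),b,"top z",P[k][:,2].max())
t=(w[:,0]>.003)&(w[:,0]<.03)&(abs(w[:,1])<.06); print("crate front top z",np.median(P[t][:,2]))
for q in("offcut","batten","glue","screwdriver","mallet","tape"): 
    r=robot.tip_of(f0:=robot.grab_frame("top"),q)[:1]; print(q,[(ray(f0,a["centre"],0)[:2]) for a in r])
v=np.hstack([cv2.resize(g["img"][:,:,::-1],(400,300)),cv2.resize(robot.grab_frame("side")["img"][140:260,170:310,::-1],(350,300))]); cv2.imwrite("pics/q4.png",v)
E
python3 m.py
```

```text
21.975 [ 0.4566 -0.1448  0.1826] yaw y -15.467515638756929 tilt [ 0.0071 -0.0026 -1.    ] [0.242  1.282  0.2083] 0.05948365035686954
along -0.22066837991846602 lateral(left+) -0.0013791502596391947
0.88 ((497.5633239746094, 23.78343963623047), (93.8493881225586, 40.27436065673828), 77.65042114257812) [0.4972 0.0243 0.0297]
wedge along -0.09424619838914698 -0.0003976955931444737 lat -0.01568994787123397 0.025263466838142377
plank z 1589 0.007061594139575554
plank z 1596 0.007122503870424107
--- final
wedge outside edge, mm (along,lat) 2226 ((-71.48905181884766, 2.3277740478515625), (39.91985321044922, 45.2294807434082), 89.50376892089844) top z 0.03892335181035556
crate front top z nan
offcut [array([ 0.6501, -0.1995])]
batten [array([ 0.7219, -0.1087])]
glue [array([ 0.7767, -0.0235])]
screwdriver [array([ 0.6279, -0.4535])]
mallet [array([ 0.3668, -0.5109])]
tape [array([ 0.7406, -0.2496])]
  return _methods._mean(a, axis=axis, dtype=dtype,
  ret = ret.dtype.type(ret / rcount)
```

View pics/q4.png

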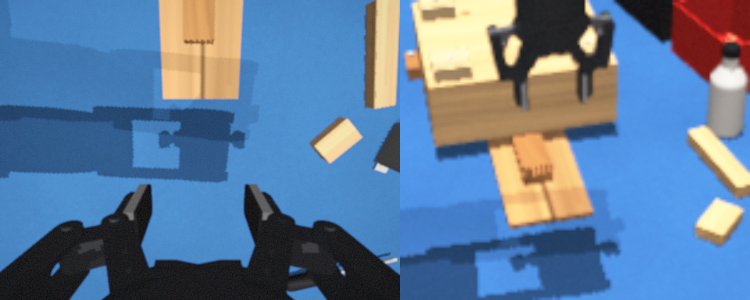

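The wedge stays put with the hand away. The top-view fit hints at a small skew (77.7° against 74.7°), so I'll take a better view from above.

move_arm:
  commands:
    - [70,-0.8,0,-0.5,0]
    - [70,-2,0,-1.5,0]
    - [70,-3,0,-2,0]
    - [70,-3,0,-2,0]
    - [70,-3,0,-2,0]

```text
t: 23.55
position: [0.4679, -0.0947, 0.253]
orientation: [1.402, 1.072, -1.404]
wrist_force: [-0.5, 0.3, 0.0]
grip_width: 0.0598
```

```bash
python3 - <<'E'
from h import *
np.set_printoptions(precision=1,suppress=True)
e=np.array([.5135,.0684]); a=np.radians(74.7); U=np.c_[[np.cos(a),np.sin(a)],[-np.sin(a),np.cos(a)]]
for n in("wrist","top"):
    g=robot.grab_frame(n); P=pts(g); w=(P[:,:2]-e)@U*1000; z=P[:,2]*1000
    for lo in range(-95,-5,10):
        top=7.3+4+26/160*(67-lo-5)  # expected wedge top
        k=(w[:,0]>lo)&(w[:,0]<lo+10)&(abs(w[:,1])<50)
        s=k&(z>(7.3+top)/2)&(z<45)
        if s.sum()>4: print(n,lo+5,s.sum(),"lat",np.percentile(w[s,1],[2,98]),"mid",np.percentile(w[s,1],[2,98]).mean(),"z",np.median(z[s]),"exp",top, "plank lat",np.percentile(w[k&(z>4.5),1],[1,99]))
    t=(w[:,0]>5)&(w[:,0]<25)&(abs(w[:,1])<60); print("crate top z",np.median(z[t]) if t.any() else None)
    t=(z>110)&(z<125)&(abs(w[:,1])<100)&(w[:,0]<30)
    for l in(-80,-40,0,40,80):
        s=t&(abs(w[:,1]-l)<15); print(l,"edge along",np.percentile(w[s,0],2) if s.any() else None,end="; ")
    print()
E
```

```text
wrist -90 232 lat [-16.8  22.4] mid 2.795092095602161 z 36.291822932626246 exp 36.8125 plank lat [-49.4  49.7]
wrist -80 254 lat [-16.7  22.4] mid 2.8331496672627026 z 34.889711130075256 exp 35.1875 plank lat [-49.1  49.4]
wrist -70 285 lat [-16.7  22.3] mid 2.823230958646999 z 33.21920837979354 exp 33.5625 plank lat [-48.7  48.8]
wrist -60 258 lat [-16.6  22.2] mid 2.80717918068099 z 31.510285135189896 exp 31.9375 plank lat [-49.6  48.7]
wrist -50 268 lat [-16.6  22.1] mid 2.7672354967183743 z 30.007461600827817 exp 30.3125 plank lat [-49.2  49.7]
wrist -40 284 lat [-17.7  22.1] mid 2.1994827947573707 z 28.276829723584015 exp 28.6875 plank lat [-48.9  49.3]
wrist -30 274 lat [-17.6  20.8] mid 1.5786051327221404 z 26.62555707591814 exp 27.0625 plank lat [-49.2  49. ]
wrist -20 267 lat [-17.6  20.7] mid 1.5749469077531728 z 25.001369360465233 exp 25.4375 plank lat [-49.4  48.8]
wrist -10 285 lat [-17.5  20.6] mid 1.560008980901154 z 23.461954292672992 exp 23.8125 plank lat [-49.   49.6]
crate top z -0.5313225100152379
-80 edge along None; -40 edge along None; 0 edge along None; 40 edg
[... 188 characters left out ...]
8647143 z 29.999558958057413 exp 30.3125 plank lat [-47.5  48.3]
top -40 42 lat [-15.6  22.2] mid 3.288705813324409 z 27.857579298766705 exp 28.6875 plank lat [-46.6  48. ]
top -30 39 lat [-15.9  22.1] mid 3.0805774049615176 z 27.17583052935103 exp 27.0625 plank lat [-49.   46.9]
top -20 41 lat [-16.1  21.7] mid 2.8056525522449007 z 24.986393571983108 exp 25.4375 plank lat [-49.2  48.8]
top -10 38 lat [-16.4  21. ] mid 2.2753784877068934 z 23.817759462617587 exp 23.8125 plank lat [-48.3  48.4]
crate top z 118.48586349688378
-80 edge along 0.5663168502580469; -40 edge along 0.6955223176727333; 0 edge along 0.5342343726570529; 40 edge along 0.4951239113474872; 80 edge along 0.6609833877500704;
```

The wedge is 1.5 mm off centre at the edge, skewed about 1°, flat on the plank and jammed. I'll hand it in.

```bash
python3 -c "
from rig import robot
o=robot.get_obs();print(o['t'],o['wrist_force']);print(robot.job_done())"
```

```text
23.65 [-0.30921007 -0.6599169   0.62094593]
the job is handed in; nothing more can be done
None
```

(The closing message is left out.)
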